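Clear a formed bracket from the inclined die

ROBOT

A 6-joint arm with a two-finger parallel gripper is mounted at the origin on a cart in front of the work surface, level with it; the furniture and walls round the work are solid. World frame = base frame: x ahead of the robot, y to its left, z up, the work surface at z = 0. Lengths are in m, angles in rad, forces in N, time in s.
With the tool pointing down it reaches from about 0.25 to 0.725 m from the base axis. Payload 4 kg.
Tool frame: the origin (TCP) lies on the centre line of the jaws, within the pads' length; the fingertips stand 25 mm ahead of it and the grasp point (between the pads) lies 6 mm ahead of it; z points along the fingers, x is the direction in which the jaws open and shut, and the axes are right-handed (so a half turn about z gives the same grasp; the last joint's range is limited). The gripper opens to 85 mm and grips with 20 to 120 N. Pads are 22 mm wide; open, the fingers measure 114 mm over their backs; the gripper's body (76 mm by 85 mm) begins 54 mm behind the grasp point. The pads swing forward as they close: fully open they stand 13 mm farther back than shut.
Start: joints at [1.216, 0.241, 0.005, 1.335, 0, 1.571], TCP at [0.174, 0.469, 0.256] pointing down, gripper open.
Joint ranges: [-2.72, 2.72], [-1.05, 1.87], [-1.09, 1.28], [-1.99, 2.15], [-1.42, 1.44], [-3.14, 3.14]. Speed limits (rad/s): [2.79, 2.79, 3.14, 3.14, 3.14, 3.14].

INTERFACE

Orientations are given as a unit quaternion [w, x, y, z].
In Python, from cell import sensors, imaging, env gives the robot as it stands. The module is installed in compiled form; this text tells all that it offers.
- The arm moves only by the tool send_rows, never from a script. Its argument "commands" is a list of rows, each a list of 3 entries, a list of its own where there are three numbers: the shift along the tool's x, y, z in m, then the turn about the tool's z in rad, then the opening, from 0 (shut) to 1 (fully open). In form: [[[x, y, z], yaw, fingers], ...]. A call has 1 to 8 rows; each row shifts and turns the commanded pose from where the row before left it, along the tool's axes as they then stand; what a row does not reach is not made up. A row lasts 1/10 s, in which the tool goes at most 50 mm and 8.59 degrees, less where a joint would pass 70% of its speed; a pose out of reach is approached as far as the arm can. A call with a gripper value outside its range is refused whole. The fingers move at their own pace and stop on an object; the grip force is fixed at half the most. Time passes only in rows, so rows that do not move let the fingers close. It gives the time, the measured TCP pose, the force and the opening at its end, in the units of the state.
- sensors.observe(): the state, without advancing time (a new reading comes with each control period).
- imaging.camera(name): name is "scene" or "top" or "wrist"; returns the picture (420x560x3 uint8, red, green, blue); there is no depth.
- imaging.calibration(name): a dict with "fov_y" (degrees; the focal length in pixels is half the picture's height over the tangent of half this angle, whatever the lens; pixels are square), "cx", "cy" (the principal point, pixels), "T" (4x4, takes a point from camera to world coordinates); the wrist camera has in their place "hand_eye" (4x4, takes a point from camera to tool coordinates, whose origin is the TCP and whose axes are the tool frame's). Camera axes: x right, y down, z forward; pixel columns grow to the right and rows downward; lengths in m; the calibration is good to about 2 mm. The wrist camera is an equidistant fisheye: a pixel r from the principal point sees the ray r / f radians off the axis. A picture is of the moment at which its call begins: read the wrist's pose just before it. calibration takes no time and is no camera call.
- env.finish_job(): hands the job in, once; it reports no verdict.
The state is a dict: "clock": time; "qpos": joint angles; "joint_velocities": joint speeds; "joint_efforts": joint torques, N m; "position": TCP position; "tcp_rot": TCP orientation; "contact_force": force on the tool from outside, world axes, zero at the start; "wrist_torque": the same for the moment, N m; "grip_width": finger opening in m.
Only numpy, scipy, OpenCV 4.12 (cv2) and the standard library are available. Lean on these libraries where they do the work, as an engineer would, in place of code of your own. Each camera call takes 0.05 s, during which the arm holds its last target.

TASK

Lift the formed U-bracket out of the cavity of the inclined die and set it down gently (do not drop it) in the empty tray, standing on its base with its flanges up and its long side along the tray's long side, then let go of it. Leave the finished bracket in the other tray and the loose nut and nipple where they are.

Things in the scene. Friction and masses are not known exactly. Their poses are not given: they have to be found in the camera images.
- bracket: Formed U-bracket, bare 4 mm sheet metal, 40 (its x) x 60 (y, long side) x 54 mm (z), about 0.22 kg. Origin: centre of the base's underside; z up between the flanges, two 60 x 54 mm walls at x = -20..-16 and 16..20 mm, each with a 14 mm hole. At the start it leans in the die, the top 38 mm standing out. Grip across both flanges from outside (40 mm) or one flange (4 mm).
- die: Inclined forming die, fixed: base plate 150 x 170 x 12 mm, on it a steel block 110 (along the slope) x 150 x 40 mm. Origin: centre of the plate's underside, z up. The block's face leans 32 deg to -x: outward normal (-0.530, 0, 0.848) in this frame, the way the bracket comes out; up-slope (0.848, 0, 0.530), the way its 40 mm side lies. Its 60 mm side lies along y.
- cavity_floor (a point): Centre of the die cavity's floor. The cavity is 44 mm along the slope x 64 mm along the die's y and 16 mm deep below the block's face (about 2 mm play all round the bracket); the point's axes are those of the die body, not tilted.
- pillar_left (a point): Top of the guide pillar at the cavity's +y side: a round post 16 mm thick (24 mm collar at the foot), 47 mm high, square on the die's face, 56 mm from the cavity's centre along the die's y. It leaves no room to grip the bracket by its ends.
- pillar_right (a point): Top of the equal pillar at the -y side.
- tray_empty: The empty one of two equal grey open trays, fixed, 110 (its x) x 130 (its y, long side) x 16 mm high, walls and floor 5 mm thick. Origin: centre of the underside, z up, so the inner floor is at z = 5 mm. It is empty at the start.
- tray_full: The other tray, same size and origin, which already holds a finished bracket; fixed. The die and the two trays stand in any order from left to right.
- finished_bracket: A bracket of the same shape, standing loose in the middle of the full tray; leave it.
- loose_nut: Chrome hexagon union nut, 29 x 32 x 12 mm, lying loose between the fixtures; origin at the centre of its underside; leave it.
- loose_nipple: Brass double nipple with a hexagon in the middle, 40 x 26 x 23 mm, lying loose between the fixtures; origin at the centre of its underside; leave it.
Things that resemble listed ones, but are neither listed nor needed, are in the scene too. What is shaped like the bracket but green, purple or red is not meant.

How it is judged:
On the way:
1. the bracket is held clear of the die: its base at least 50 mm from the cavity floor, gripped by the fingers and not touching the die (distance between bracket and cavity_floor above 0.05 m and contact force between the fingers and bracket above 1 N and contact force between bracket and die below 0.1 N), for 0.1 s.
At the end, for the whole second after the job is handed in: The bracket stands still on the empty tray's floor, flanges up, upright within 5 degrees, within 35 mm of the tray's centre along each tray axis, long sides within 15 degrees. The finished bracket stands within 20 mm, the nut and nipple within 30 mm, of where they were (angle between bracket's own z axis and vertical below 0.09 rad and z of bracket in the frame of tray_empty between 0 and 0.01 m and x of bracket in the frame of tray_empty between -0.035 and 0.035 m and y of bracket in the frame of tray_empty between -0.035 and 0.035 m and angle between the y axis of bracket and the y axis of tray_empty, either way round below 0.26 rad and linear speed of bracket below 0.02 m/s and distance of finished_bracket from where it was at the start of the episode below 0.02 m and angle between finished_bracket's own z axis and vertical below 0.1 rad and distance of each of loose_nut, loose_nipple from where it was at the start of the episode below 0.03 m); the robot touches nothing.
It fails at once if the bracket is dropped (it falls faster than 0.6 m/s out of the fingers, about 20 mm of free fall) (contact force between the fingers and bracket below 0.1 N and linear speed of bracket above 0.6 m/s).
It fails at once if the finished bracket is shifted more than 20 mm (distance of finished_bracket from where it was at the start of the episode above 0.02 m).
It fails at once if the loose nut or nipple is shifted more than 30 mm (distance of any of loose_nut, loose_nipple from where it was at the start of the episode above 0.03 m).
It also fails if it takes over 43 s, if anything falls off the work surface, if the arm or the gripper's body presses on something with over 40 N, if the wrist force passes 120 N, or if a joint passes its speed limit or range.

## Working session

There is one attempt and no reset: what is moved stays moved. The work goes in short steps, Python scripts to look and compute and a tool call to move; the robot and the scene stay as the last step left them, time stands still between calls to the robot, and variables do not carry over. Pictures are saved under pics/ and viewed, and the job is handed in when it is done.

Besides the shell and the picture viewer there is one more tool, called after "Request:" as a command line: name --argument value ..., lists and objects as JSON in quotes. send_rows: Moves the arm, as the interface text tells. Its arguments: {"type":"object","properties":{"commands":{"type":"array","items":{"type":"array"}}},"required":["commands"]}

```bash
mkdir -p pics; python3 - <<'E'
from cell import sensors, imaging, env
import cv2,numpy as np
np.set_printoptions(precision=4,suppress=True)
print(sensors.observe())
for n in ["scene","top","wrist"]:
    cv2.imwrite(f"pics/{n}0.png",imaging.camera(n)[:,:,::-1]); print(n,imaging.calibration(n))
E
```

```text
{'clock': 0.0, 'qpos': array([ 1.216 ,  0.2414,  0.0037,  1.3352, -0.    ,  1.5708]), 'joint_velocities': array([-0.    , -0.001 , -0.0003, -0.0007,  0.0001, -0.002 ]), 'joint_efforts': array([  0.0004, -37.2317,  25.2408,   0.0169,  -0.0002,   0.    ]), 'position': array([0.1735, 0.4683, 0.2554]), 'tcp_rot': array([ 0.0006,  0.8208,  0.5712, -0.0008]), 'contact_force': array([0.1993, 0.0995, 0.4967]), 'wrist_torque': array([-0.0061, -0.0088,  0.0286]), 'grip_width': 0.08554226828259585}
scene {'fov_y': 51.316409296343174, 'cx': 289.4520673514301, 'cy': 199.4621240657546, 'T': array([[ 0.8919, -0.3098,  0.3295,  0.0507],
       [-0.4523, -0.6233,  0.6379, -1.0194],
       [ 0.0078, -0.718 , -0.696 ,  1.1265],
       [ 0.    ,  0.    ,  0.    ,  1.    ]])}
top {'fov_y': 53.8557921238225, 'cx': 275.52106704114067, 'cy': 210.68705540041248, 'T': array([[ 0.0555, -0.9728,  0.2251,  0.3105],
       [-0.9985, -0.0542,  0.0121, -0.0814],
       [ 0.0004, -0.2254, -0.9743,  1.1934],
       [ 0.    ,  0.    ,  0.    ,  1.    ]])}
wrist {'fov_y': 65.70646984690485, 'cx': 283.3893971562729, 'cy': 210.42423827982407, 'hand_eye': array([[ 1.    , -0.    ,  0.0018, -0.0008],
       [-0.0006,  0.945 ,  0.327 , -0.0852],
       [-0.0017, -0.327 ,  0.945 , -0.1188],
       [ 0.    ,  0.    ,  0.    ,  1.    ]])}
```

View pics/scene0.png

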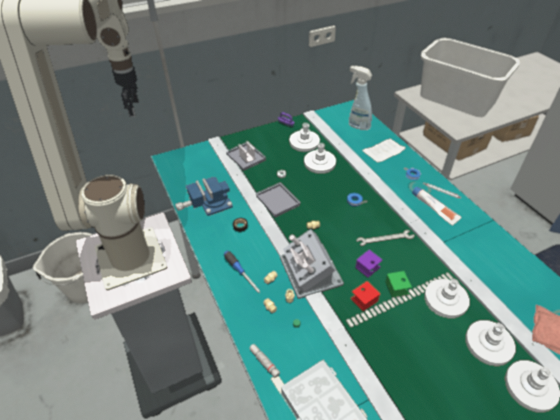

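View pics/top0.png

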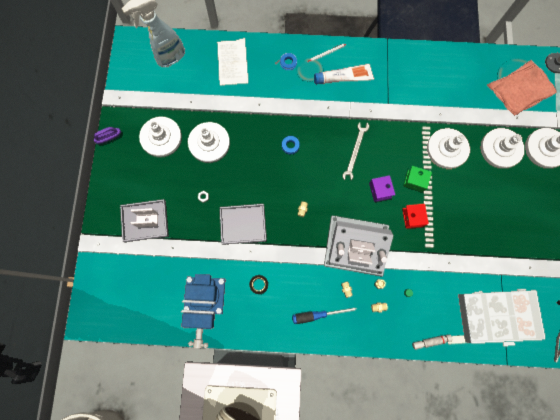

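View pics/wrist0.png

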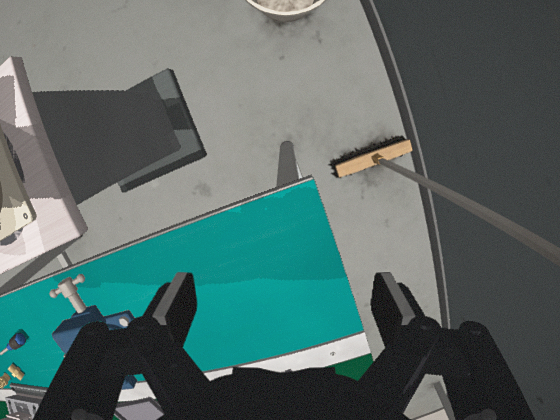

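Scene and top views: the die with the bracket is at top (360,250) and the empty tray at (243,224). The full tray is at (145,220), the nut at (203,197) and the nipple at (303,209). Things that could be mistaken for the bracket are the finished bracket (146,218) and the purple (382,188), green (418,178) and red (415,216) ones. I choose the bare-metal one in the die and will check it close up.

```bash
python3 - <<'E'
import cv2
t=cv2.imread("pics/top0.png"); s=cv2.imread("pics/scene0.png")
cv2.imwrite("pics/c1.png",cv2.resize(t[200:290,310:410],None,fx=6,fy=6,interpolation=cv2.INTER_CUBIC))
cv2.imwrite("pics/c2.png",cv2.resize(s[220:305,265:355],None,fx=7,fy=7,interpolation=cv2.INTER_CUBIC))
cv2.imwrite("pics/c3.png",cv2.resize(t[180:260,105:285],None,fx=4.4,fy=4.4,interpolation=cv2.INTER_CUBIC))
E
```

```text
(no output)
```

View pics/c1.png

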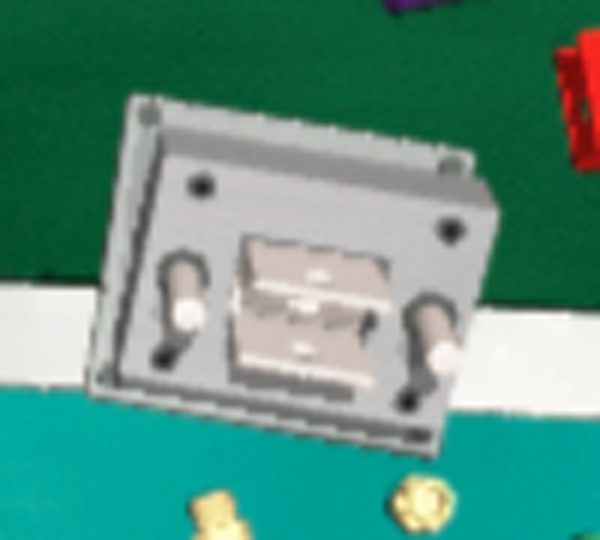

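View pics/c2.png

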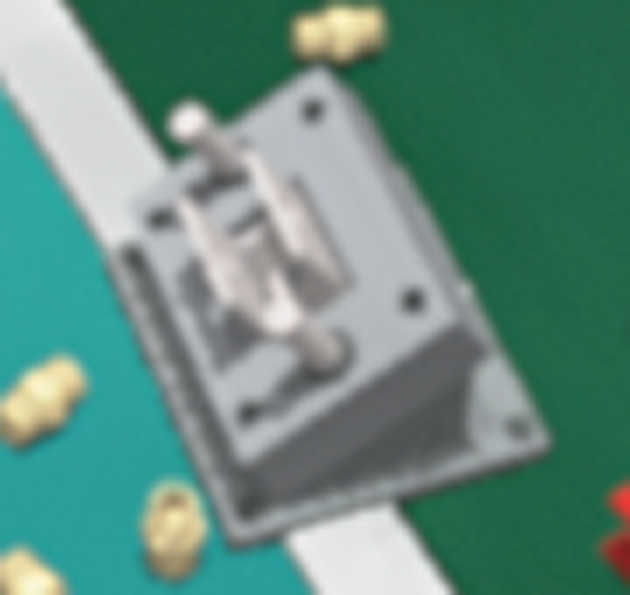

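View pics/c3.png

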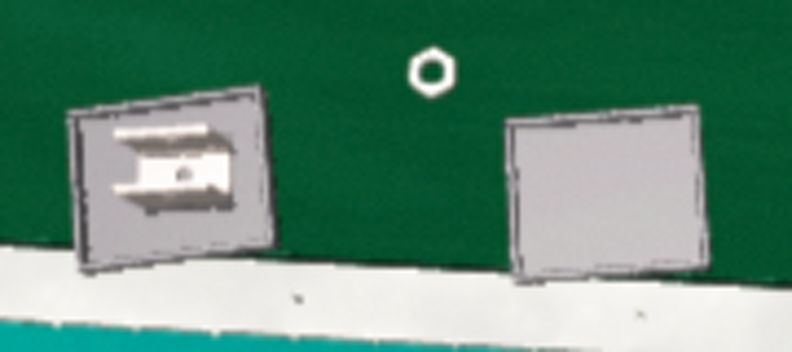

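Close crops: the bracket in the die is bare metal between the two pillars and leans towards the robot. The tool can only point down. I plan to grip the up-slope flange near its top by its 60 mm ends, where the fingers pass up-slope of the pillars. First I fit the poses.

```bash
cat > h.py <<'E'
import numpy as np, cv2
from scipy.optimize import least_squares
from scipy.spatial.transform import Rotation as R
from cell import sensors, imaging
np.set_printoptions(precision=4,suppress=True)
def proj(name,P):
    c=imaging.calibration(name); f=210/np.tan(np.radians(c['fov_y']/2)); T=np.linalg.inv(c['T'])
    P=np.atleast_2d(P)@T[:3,:3].T+T[:3,3]
    return np.c_[f*P[:,0]/P[:,2]+c['cx'],f*P[:,1]/P[:,2]+c['cy']]
def wproj(P,pos,q):
    c=imaging.calibration('wrist'); f=210/np.tan(np.radians(c['fov_y']/2)); H=np.eye(4); 
    H[:3,:3]=R.from_quat([q[1],q[2],q[3],q[0]]).as_matrix(); H[:3,3]=pos
    T=np.linalg.inv(H@c['hand_eye']); P=np.atleast_2d(P)@T[:3,:3].T+T[:3,3]
    r=np.hypot(P[:,0],P[:,1]); th=np.arctan2(r,P[:,2])
    return np.c_[f*th*P[:,0]/r+c['cx'],f*th*P[:,1]/r+c['cy']]
def place(p,P):
    x,y,a=p[:3]; c,s=np.cos(a),np.sin(a); P=np.atleast_2d(P)
    return np.c_[x+c*P[:,0]-s*P[:,1],y+s*P[:,0]+c*P[:,1],P[:,2]]
U=np.array([.848,0,.530]); N=np.array([-.530,0,.848]); Y=np.array([0,1.,0])
E
python3 - <<'E'
from h import *
# die: plate corners top
pl=np.array([[75,85,12],[-75,85,12],[-75,-85,12],[75,-85,12]])/1e3
pt=np.array([[132,96],[92,390],[436,452],[474,155]])/6+[310,200]
ps=np.array([[240,545],[548,440]])/7+[265,220]  # scene: near-left = (-75,-85); (75,-85)
f=lambda p: np.r_[(proj('top',place(p,pl))-pt).ravel(),(proj('scene',place(p,pl[[2,3]]))-ps).ravel()]
r=least_squares(f,[.35,-.27,-.18]); print('die',r.x,np.degrees(r.x[2]),r.fun)
d=r.x
pil=np.array([[187,315],[445,357]])/6+[310,200]; pils=np.array([[188,122]])/7+[265,220]; 
pils=np.vstack([pils,np.array([[275,310]])/7+[265,220]])
def g(p):
    cf=np.array([p[0],p[1],p[2]]); w=place(d,np.array([cf+.063*N+.056*Y,cf+.063*N-.056*Y]))
    return np.r_[(proj('top',w)-pil).ravel(),(proj('scene',w)-pils).ravel()]
r=least_squares(g,[0,0,.05]); print('cf in die',r.x,r.fun)
tr=np.array([[55,65,16],[-55,65,16],[-55,-65,16],[55,-65,16]])/1e3
for n,q in dict(empty=[[507,120],[515,282],[710,266],[698,106]],full=[[67,112],[82,271],[275,246],[260,87]]).items():
    q=np.array(q)/4.4+[105,180]
    r=least_squares(lambda p:(proj('top',place(p,tr))-q).ravel(),[.4,.05,0]); print(n,r.x,np.degrees(r.x[2]),r.fun)
for z,uv in [(.006,(203,197)),(.011,(303,209))]:
    print(least_squares(lambda p:(proj('top',[[p[0],p[1],z]])[0]-uv),[.4,0]).x)
E
```

```text
die [ 0.4955 -0.3074 -0.1119] -6.413046843050393 [-0.4117 -0.9665 -0.9412  0.798   1.2175  0.5211  0.4694 -1.2884 -1.2481
 -0.2035  0.3925  0.3061]
cf in die [-0.0117  0.0014  0.0668] [ 0.1254 -0.2811 -0.0458 -0.1051 -0.8956 -0.4185  0.435   0.531 ]
empty [0.5384 0.025  0.1344] 7.699046725995805 [-0.4539 -0.1578 -0.413   0.1887  0.4583  0.2917  0.4095 -0.365 ]
full [0.5321 0.3135 0.201 ] 11.514817185496335 [ 0.1031 -0.0181 -0.9597  0.6609  0.3562 -0.1364  0.5161 -0.5544]
[0.6145 0.1507]
[ 0.5932 -0.1471]
```

Request:
send_rows --commands '[[[-0.034,0.03,0],0,1],[[-0.034,0.03,0],0,1],[[-0.034,0.03,0],0,1],[[-0.034,0.03,0],0,1],[[-0.034,0.03,0],0,1],[[-0.034,0.03,0],0,1],[[-0.034,0.03,0],0,1],[[-0.034,0.03,0],0,1]]'

```text
clock: 0.95
position: [0.3043, 0.1287, 0.2563]
tcp_rot: [0.0, 0.821, 0.572, 0.0]
contact_force: [1.4, 0.1, 0.4]
grip_width: 0.0856
```

Request:
send_rows --commands '[[[-0.034,0.03,0],0,1],[[-0.034,0.03,0],0,1],[[-0.034,0.03,0],0,1],[[-0.034,0.03,0],0,1],[[-0.034,0.03,0],0,1],[[-0.034,0.03,0],0,1],[[-0.034,0.03,0],0,1],[[-0.034,0.03,0],0,1]]'

```text
clock: 1.75
position: [0.4349, -0.21, 0.256]
tcp_rot: [-0.0, 0.821, 0.571, 0.0]
contact_force: [1.8, 0.4, 0.4]
grip_width: 0.0856
```

Request:
send_rows --commands '[[[-0.034,0.03,0],0,1],[[-0.034,0.03,0],0,1],[[0,0.0,0],-0.14,1],[[0,0,0],-0.1,1],[[0,0,0],0,1]]'

```text
clock: 2.25
position: [0.4672, -0.293, 0.2554]
tcp_rot: [-0.001, 0.747, 0.665, -0.0]
contact_force: [-0.1, -0.6, -0.1]
grip_width: 0.0853
```

```bash
python3 - <<'E'
from h import *
s=sensors.observe(); print(s)
cv2.imwrite("pics/w1.png",imaging.camera("wrist")[:,:,::-1])
E
```

```text
{'clock': 2.25, 'qpos': array([-0.5602,  0.3451,  0.1458,  1.3733,  0.    , -0.4443]), 'joint_velocities': array([ 0.0129, -0.0185, -0.0085, -0.0003, -0.0006,  0.0733]), 'joint_efforts': array([ -0.2698, -42.0714,  25.5601,  -0.0158,  -0.0105,  -0.4557]), 'position': array([ 0.4672, -0.293 ,  0.2554]), 'tcp_rot': array([-0.0008,  0.7469,  0.665 , -0.0002]), 'contact_force': array([-0.0512, -0.5678, -0.1109]), 'wrist_torque': array([ 0.0175,  0.0093, -0.051 ]), 'grip_width': 0.08534288069495466}
```

View pics/w1.png

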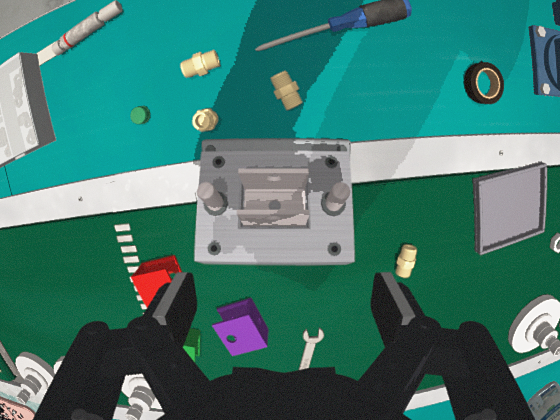

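```bash
python3 - <<'E'
import cv2
t=cv2.imread("pics/w1.png")
cv2.imwrite("pics/w1c.png",cv2.resize(t[130:275,185:365],None,fx=4.2,fy=4.1,interpolation=cv2.INTER_CUBIC))
E
```

```text
(no output)
```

View pics/w1c.png

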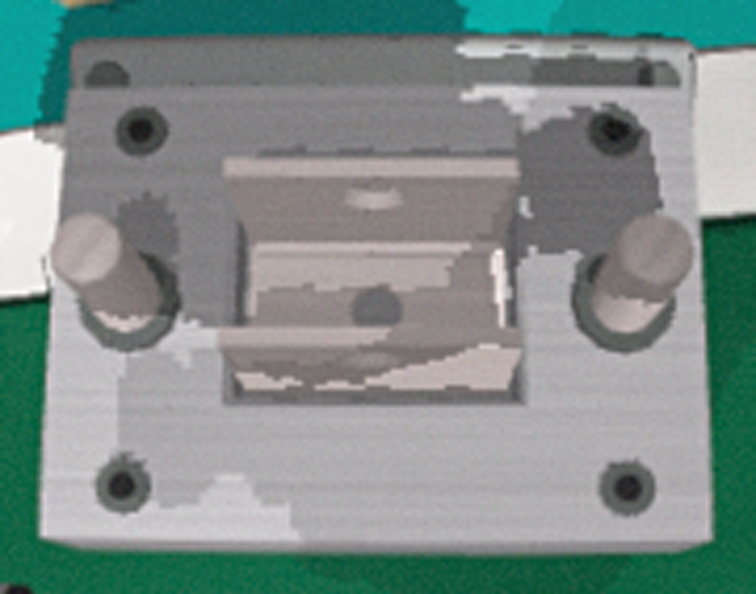

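```bash
cat > fit.py <<'E'
from h import *
pos=[.4672,-.293,.2554]; q=[-.0008,.7469,.665,-.0002]
W=lambda a:np.array(a,float)/[4.2,4.1]+[185,130]
pl=np.array([[75,85,12],[-75,85,12],[-75,-85,12],[75,-85,12]])/1e3
pt=np.array([[132,96],[92,390],[436,452],[474,155]])/6+[310,200]
ps=np.array([[240,545],[548,440]])/7+[265,220]
pil=np.array([[187,315],[445,357]])/6+[310,200]; pils=np.array([[188,122],[275,310]])/7+[265,220]
wp=W([[656,250],[88,246]]); wcav=W([[525,402],[225,402]]); wpl=W([[690,45],[72,45]])
wbr=W([[518,158],[225,158],[520,348],[225,348]])
def res(p):
    d=p[:3]; cf=np.array([p[3],0,p[4]]); L=lambda u,y,n:cf+u*U+y*Y+n*N
    pi=place(d,[L(0,.056,.063),L(0,-.056,.063)])
    ca=place(d,[L(.022,.032,.016),L(.022,-.032,.016)])
    db=p[5]; dy=p[6]
    br=place(d,[L(-.02+db,.03+dy,.054),L(-.02+db,-.03+dy,.054),L(.02+db,.03+dy,.054),L(.02+db,-.03+dy,.054)])
    o=[proj('top',place(d,pl))-pt,proj('scene',place(d,pl[[2,3]]))-ps,proj('top',pi)-pil,proj('scene',pi)-pils,
       wproj(pi,pos,q)-wp,wproj(ca,pos,q)-wcav,wproj(place(d,pl[[1,2]]),pos,q)-wpl,wproj(br,pos,q)-wbr]
    return o,br,cf
r=least_squares(lambda p:np.vstack(res(p)[0]).ravel(),[.4955,-.307,-.11,-.012,.067,0,0],loss='soft_l1')
print(r.x,np.degrees(r.x[2]))
o,br,cf=res(r.x)
for a in o: print(a.ravel())
print('flange tops',br)
print('cf world',place(r.x[:3],cf))
E
python3 fit.py
```

```text
[ 0.4972 -0.3056 -0.1201 -0.0126  0.0673 -0.0022  0.0003] -6.879442688696608
[-0.7902 -1.7666 -1.7516 -0.1215  0.3178  0.0777  0.0109 -1.6373]
[-1.3162 -0.9991  0.4298 -0.1335]
[-0.157  -0.773  -0.3591 -0.2507]
[-0.6761 -0.8513  0.3661  0.1468]
[-0.0935  0.0903 -1.1473  0.7081]
[-2.1178 -0.4714  1.1234 -0.781 ]
[ 1.4686 -0.1677 -1.4082 -0.3186]
[ 0.2295  0.4497  0.1328  0.3378  0.6015 -0.2471 -1.7297 -0.5323]
flange tops [[ 0.4413 -0.2683  0.1014]
 [ 0.4341 -0.3278  0.1014]
 [ 0.475  -0.2723  0.1226]
 [ 0.4678 -0.3319  0.1226]]
cf world [[ 0.4847 -0.3041  0.0673]]
```

Wrist view: the flange tops are at about (260,170) and (260,214), the pillar tops at (206,190) and (341,191). The fit is good to 1–2 px. I move over the up-slope flange and partly down, then look again.

Request:
send_rows --commands '[[[-0.0045,0.009,0.02],0,1],[[-0.0045,0.0087,0.02],0,1],[[0,0,0.03],0,1],[[0,0,0.02],0,1],[[0,0,0.01],0,1],[[0,0,0],0,1]]'

```text
clock: 2.9
position: [0.4831, -0.3027, 0.155]
tcp_rot: [-0.002, 0.747, 0.665, -0.0]
contact_force: [0.3, 0.3, -0.7]
grip_width: 0.0853
```

```bash
python3 - <<'E'
from h import *
s=sensors.observe(); print(s['position'],s['tcp_rot'],s['contact_force'])
cv2.imwrite("pics/w2.png",imaging.camera("wrist")[:,:,::-1])
E
```

```text
[ 0.4831 -0.3027  0.155 ] [-0.0015  0.7467  0.6652 -0.0005] [ 0.3215  0.2958 -0.7128]
```

View pics/w2.png

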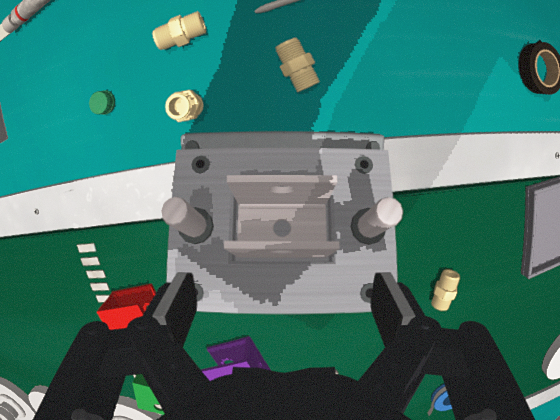

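```bash
python3 - <<'E'
from h import *
t=cv2.imread("pics/w2.png")
br=np.array([[ 0.4413,-0.2683,0.1014],[ 0.4341,-0.3278,0.1014],[ 0.475,-0.2723,0.1226],[ 0.4678,-0.3319,0.1226]])
print(wproj(br,[ 0.4831,-0.3027,0.155 ],[-0.0015,0.7467,0.6652,-0.0005]))
cv2.imwrite("pics/w2c.png",cv2.resize(t[130:335,155:405],None,fx=3.2,fy=2.9,interpolation=cv2.INTER_CUBIC))
E
```

```text
[[337.2592 176.3996]
 [228.0512 175.8846]
 [339.9476 249.3123]
 [224.8852 248.8638]]
```

View pics/w2c.png

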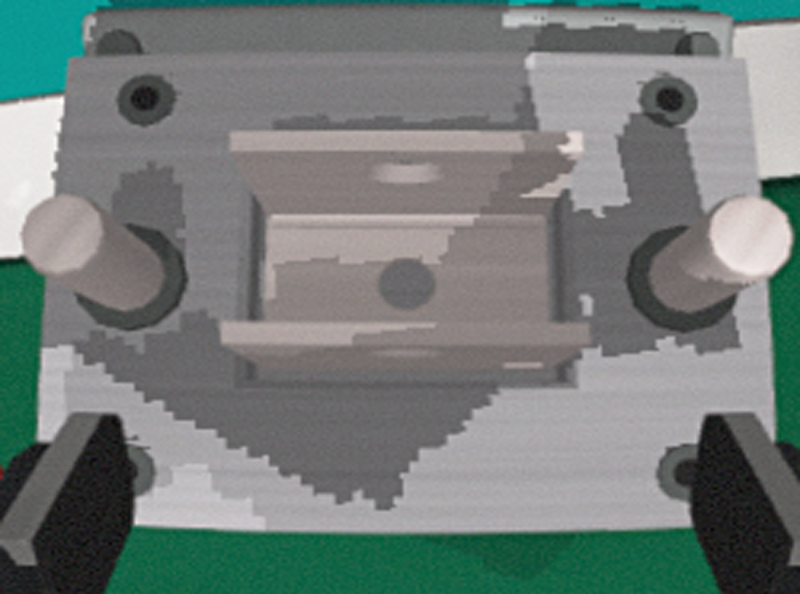

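Predicted flange corners match the picture, (340,249) and (225,249). I descend with the fingers open.

Request:
send_rows --commands '[[[-0.001,0.001,0.01],0,1],[[0,0,0.01],0,1],[[0,0,0.008],0,1],[[0,0,0],0,1]]'

```text
clock: 3.35
position: [0.484, -0.3041, 0.1268]
tcp_rot: [-0.001, 0.747, 0.665, -0.0]
contact_force: [-0.5, 0.9, 0.3]
grip_width: 0.0855
```

```bash
python3 - <<'E'
from h import *
s=sensors.observe(); print(s['position'],s['tcp_rot'],s['contact_force'])
for n in ["wrist","scene","top"]: cv2.imwrite(f"pics/{n}3.png",imaging.camera(n)[:,:,::-1])
t=cv2.imread("pics/wrist3.png"); cv2.imwrite("pics/w3c.png",cv2.resize(t[130:335,155:405],None,fx=3.2,fy=2.9,interpolation=cv2.INTER_CUBIC))
E
```

```text
[ 0.484  -0.3041  0.1268] [-0.0014  0.7465  0.6653 -0.0004] [-0.4951  0.8933  0.3092]
```

View pics/w3c.png

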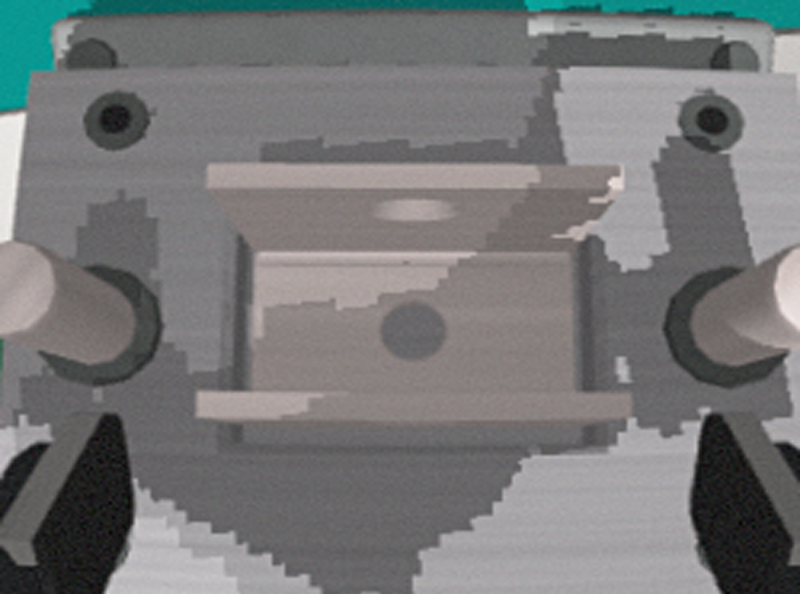

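View pics/scene3.png

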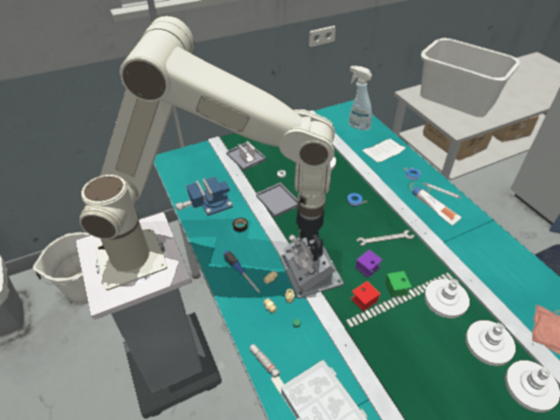

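```bash
python3 - <<'E'
from h import *
s=sensors.observe()
p,q=s['position'],s['tcp_rot']; M=R.from_quat([q[1],q[2],q[3],q[0]]).as_matrix()
for y in (-.011,.011):
  for z in (-.02,0,.006,.012,.018,.025):
    print(y,z,wproj(p+M@[-.0427,y,z],p,q),wproj(p+M@[-.030,y,z],p,q))
c=np.array([.4714,-.3021,.1226])
print('flange top outer corners in tool', [ (M.T@(np.array(b)-p)) for b in ([ 0.475,-0.2723,0.1226],[ 0.4678,-0.3319,0.1226])])
E
```

```text
-0.011 -0.02 [[174.4373 308.0127]] [[205.7039 309.8455]]
-0.011 0 [[187.1473 281.6805]] [[215.0173 282.7294]]
-0.011 0.006 [[190.4799 274.8883]] [[217.4429 275.7733]]
-0.011 0.012 [[193.6174 268.5346]] [[219.7206 269.2798]]
-0.011 0.018 [[196.5735 262.5838]] [[221.8614 263.2094]]
-0.011 0.025 [[199.8102 256.1067]] [[224.1998 256.6146]]
0.011 -0.02 [[183.4827 348.9476]] [[212.3771 351.0882]]
0.011 0 [[193.7538 320.7549]] [[219.8377 322.1415]]
0.011 0.006 [[196.5159 313.3026]] [[221.8349 314.5197]]
0.011 0.012 [[199.1427 306.2638]] [[223.7306 307.3319]]
0.011 0.018 [[201.641  299.6118]] [[225.5305 300.5491]]
0.011 0.025 [[204.4025 292.3066]] [[227.5164 293.111 ]]
flange top outer corners in tool [array([ 0.0311, -0.0136,  0.0058]), array([-0.0289, -0.0139,  0.0058])]
```

```bash
python3 - <<'E'
import cv2
t=cv2.imread("pics/wrist3.png"); cv2.imwrite("pics/w3d.png",cv2.resize(t[240:380,120:270],None,fx=5,fy=4.2,interpolation=cv2.INTER_CUBIC))
E
```

```text
(no output)
```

View pics/w3d.png

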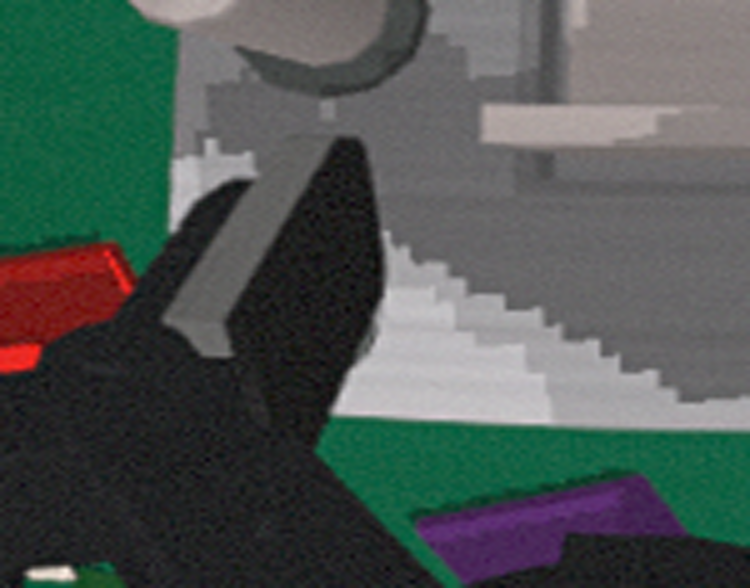

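The pad tips are now about 10 mm ahead of the TCP. I shift 4 mm back for a fuller overlap with the flange ends, then close.

Request:
send_rows --commands '[[[0.001,-0.004,0.001],0,1],[[0,0,0],0,0.75],[[0,0,0],0,0],[[0,0,0],0,0],[[0,0,0],0,0],[[0,0,0],0,0]]'

```text
clock: 4.1
position: [0.4809, -0.3033, 0.1283]
tcp_rot: [0.0, 0.747, 0.665, -0.0]
contact_force: [-2.1, 0.9, 5.4]
grip_width: 0.0568
```

```bash
python3 - <<'E'
from h import *
s=sensors.observe(); print(s['position'],s['tcp_rot'],s['contact_force'],s['grip_width'])
cv2.imwrite("pics/w4.png",imaging.camera("wrist")[:,:,::-1])
t=cv2.imread("pics/w4.png"); cv2.imwrite("pics/w4c.png",cv2.resize(t[130:335,155:405],None,fx=3.2,fy=2.9,interpolation=cv2.INTER_CUBIC))
E
```

```text
[ 0.4809 -0.3033  0.1283] [ 0.0003  0.7465  0.6654 -0.    ] [-2.0878  0.8769  5.4035] 0.05683076002429805
```

View pics/w4c.png

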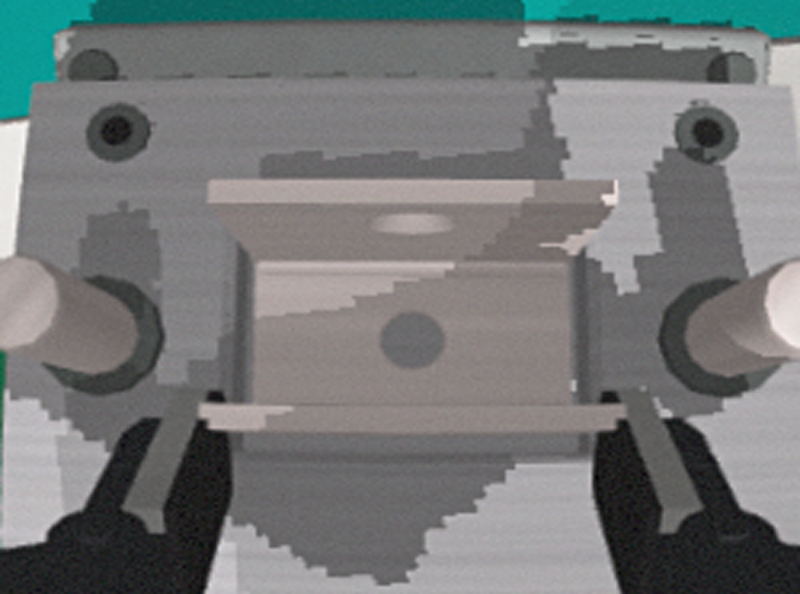

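Picture: both pads hold the flange ends (crop (215,415) and (610,415)) and are clear of the pillars. I pull out along the die normal.

Request:
send_rows --commands '[[[0,-0.0011,-0.0017],0,0],[[0,-0.0021,-0.0034],0,0],[[0,-0.0021,-0.0034],0,0],[[0,-0.0021,-0.0034],0,0]]'

```text
clock: 4.55
position: [0.4734, -0.3024, 0.1393]
tcp_rot: [-0.0, 0.747, 0.665, -0.0]
contact_force: [-0.2, 1.0, -1.9]
grip_width: 0.0569
```

```bash
python3 - <<'E'
from h import *
s=sensors.observe(); print(s['position'],s['tcp_rot'],s['contact_force'],s['grip_width'])
cv2.imwrite("pics/w5.png",imaging.camera("wrist")[:,:,::-1])
t=cv2.imread("pics/w5.png"); cv2.imwrite("pics/w5c.png",cv2.resize(t[130:335,155:405],None,fx=3.2,fy=2.9,interpolation=cv2.INTER_CUBIC))
E
```

```text
[ 0.4734 -0.3024  0.1393] [-0.0002  0.7465  0.6654 -0.    ] [-0.2043  1.0457 -1.921 ] 0.056896159352114194
```

View pics/w5c.png

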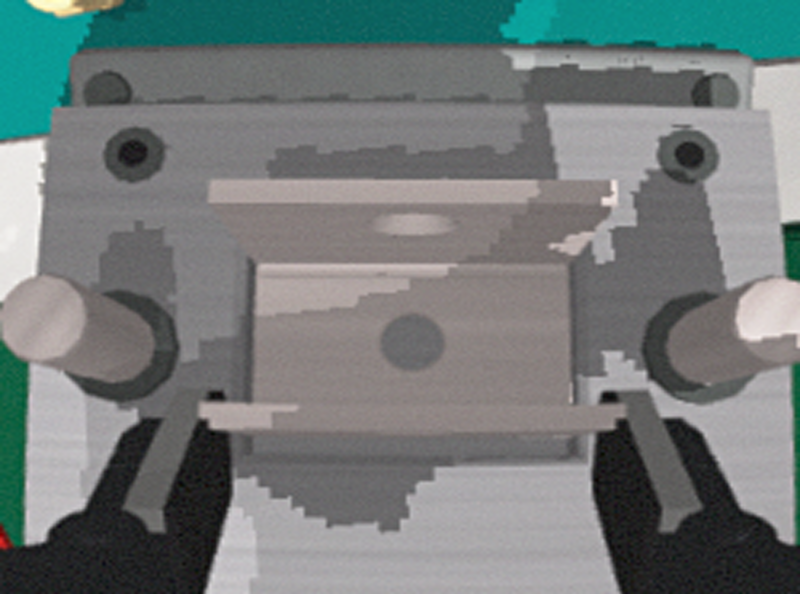

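The bracket comes with the fingers: its place in the view is unchanged while the die has moved. The load is about 2 N. I continue out.

Request:
send_rows --commands '[[[0,-0.0032,-0.0051],0,0],[[0,-0.0032,-0.0051],0,0],[[0,-0.0042,-0.0068],0,0],[[0,-0.0042,-0.0068],0,0],[[0,-0.005,-0.01],0,0],[[0,-0.005,-0.015],0,0],[[0,-0.0,-0.02],0,0],[[0,-0.0,-0.015],0,0]]'

```text
clock: 5.4
position: [0.4488, -0.2997, 0.225]
tcp_rot: [0.001, 0.747, 0.665, 0.0]
contact_force: [0.7, -0.7, -1.2]
grip_width: 0.057
```

```bash
python3 - <<'E'
from h import *
s=sensors.observe(); print(s['clock'],s['position'],s['tcp_rot'],s['contact_force'],s['grip_width'])
cv2.imwrite("pics/w6.png",imaging.camera("wrist")[:,:,::-1])
E
```

```text
5.4 [ 0.4488 -0.2997  0.225 ] [0.0008 0.7466 0.6653 0.0002] [ 0.6775 -0.738  -1.2043] 0.056991713345662706
```

View pics/w6.png

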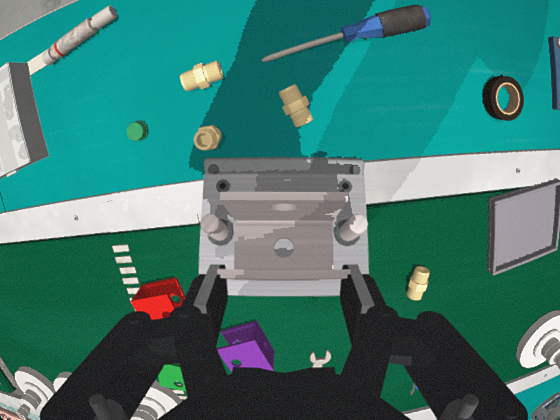

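The bracket is out and held clear, tilted as it lay. I carry it to above the empty tray, ramping the speed.

Request:
send_rows --commands '[[[0.01,0.002,0],0,0],[[0.02,0.003,0],0,0],[[0.03,0.004,0],0,0],[[0.035,0.005,0],0,0],[[0.035,0.005,0],0,0],[[0.035,0.005,0],0,0],[[0.035,0.005,0],0,0],[[0.035,0.005,0],0,0]]'

```text
clock: 6.25
position: [0.509, -0.0678, 0.2219]
tcp_rot: [-0.001, 0.746, 0.666, -0.001]
contact_force: [0.4, -0.9, -1.7]
grip_width: 0.0568
```

Request:
send_rows --commands '[[[0.035,0.005,0],0,0],[[0.03,0.004,0],0,0],[[0.02,0.002,0],0,0],[[0.011,0.001,0],0,0],[[0,0,0],-0.08,0],[[0,0,0],-0.1,0],[[0,0,0],-0.07,0],[[0,0,0],0,0]]'

```text
clock: 7.05
position: [0.532, 0.0238, 0.2223]
tcp_rot: [-0.001, 0.658, 0.753, -0.001]
contact_force: [-0.1, 0.6, -2.3]
grip_width: 0.0568
```

```bash
python3 - <<'E'
from h import *
s=sensors.observe(); print(s['clock'],s['position'],s['tcp_rot'],s['contact_force'],s['grip_width'])
cv2.imwrite("pics/w7.png",imaging.camera("wrist")[:,:,::-1])
p,q=s['position'],s['tcp_rot']
tr=np.array([[55,65,16],[-55,65,16],[-55,-65,16],[55,-65,16]])/1e3
print(wproj(place([.5384,.025,.1344],tr),p,q))
E
```

```text
7.05 [0.532  0.0238 0.2223] [-0.0005  0.6579  0.7531 -0.0006] [-0.134   0.6165 -2.2983] 0.05683823032891303
[[342.0805 239.9472]
 [347.7561 139.9996]
 [219.2423 139.9068]
 [224.7358 239.9285]]
```

View pics/w7.png

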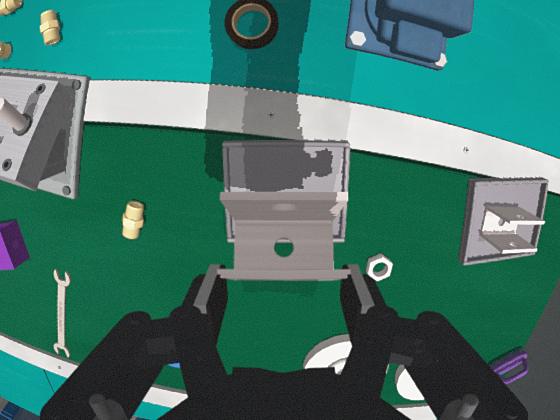

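The tray corners, (349,142) and (222,143), are within 2 px of the prediction. I lower to just above the tray floor.

Request:
send_rows --commands '[[[0,0.0,0.015],0,0],[[0,0,0.025],0,0],[[0,0,0.03],0,0],[[0,0,0.03],0,0],[[0,0,0.02],0,0],[[0,0,0.012],0,0],[[0,0,0.005],0,0],[[0,0,0],0,0]]'

```text
clock: 7.9
position: [0.5326, 0.0239, 0.0858]
tcp_rot: [-0.0, 0.658, 0.753, -0.0]
contact_force: [-0.3, -0.8, -1.5]
grip_width: 0.0567
```

```bash
python3 - <<'E'
from h import *
s=sensors.observe(); print(s['clock'],s['position'],s['tcp_rot'],s['contact_force'],s['grip_width'])
cv2.imwrite("pics/w8.png",imaging.camera("wrist")[:,:,::-1])
t=imaging.camera("scene")[:,:,::-1]; cv2.imwrite("pics/s8.png",cv2.resize(t[150:250,230:340],None,fx=6,fy=6,interpolation=cv2.INTER_CUBIC))
E
```

```text
7.9 [0.5326 0.0239 0.0858] [-0.0002  0.658   0.753  -0.0002] [-0.3348 -0.8354 -1.5421] 0.056683335431806696
```

View pics/w8.png

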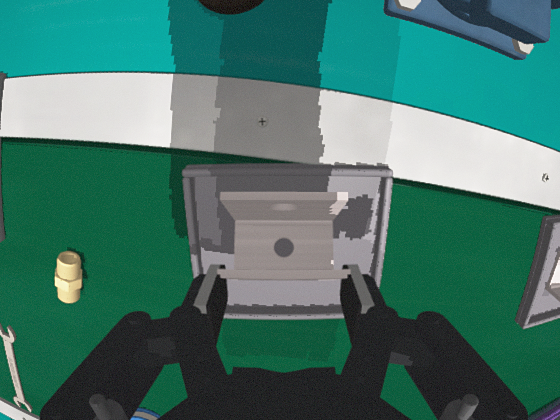

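View pics/s8.png

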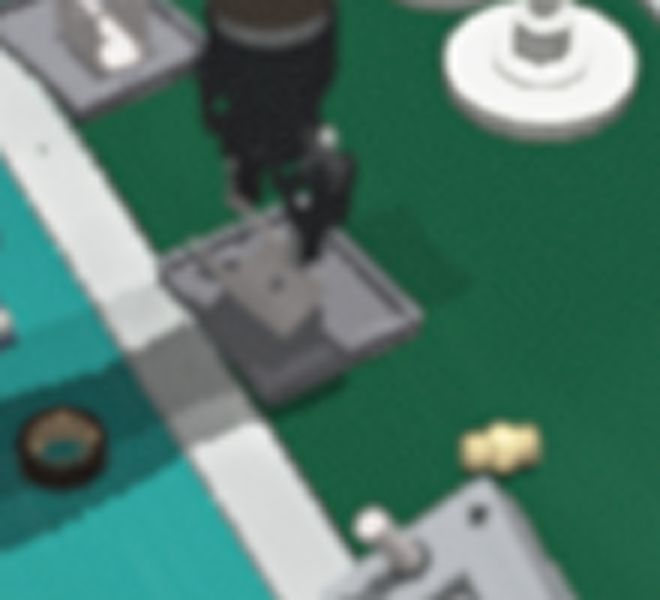

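The bracket hangs tilted over the tray, clear of its walls. I lower gently until it touches.

Request:
send_rows --commands '[[[0,0,0.003],0,0],[[0,0,0.002],0,0],[[0,0,0.002],0,0]]'

```text
clock: 8.3
position: [0.5329, 0.024, 0.0793]
tcp_rot: [0.0, 0.658, 0.753, 0.0]
contact_force: [0.6, 0.2, -2.5]
grip_width: 0.0568
```

Request:
send_rows --commands '[[[0,0.0,0.0015],0,0],[[0,0,0.001],0,0]]'

```text
clock: 8.5
position: [0.5343, 0.0242, 0.078]
tcp_rot: [0.001, 0.658, 0.753, 0.001]
contact_force: [0.5, 0.9, 8.7]
grip_width: 0.0572
```

Touched, at about 9 N. I now tilt it upright by following the arc about the resting edge.

Request:
send_rows --commands '[[[0,0.003,0.0005],0,0],[[0,0.003,0.0005],0,0],[[0,0.003,0.001],0,0]]'

```text
clock: 8.8
position: [0.5422, 0.0253, 0.0762]
tcp_rot: [0.001, 0.658, 0.753, 0.001]
contact_force: [-3.2, -0.7, 10.3]
grip_width: 0.0572
```

```bash
python3 - <<'E'
from h import *
s=sensors.observe(); print(s['clock'],s['position'],s['tcp_rot'],s['contact_force'],s['grip_width'])
cv2.imwrite("pics/w9.png",imaging.camera("wrist")[:,:,::-1])
E
```

```text
8.8 [0.5422 0.0253 0.0762] [0.0006 0.6577 0.7532 0.0006] [-3.174  -0.7226 10.25  ] 0.05721023216103023
```

View pics/w9.png

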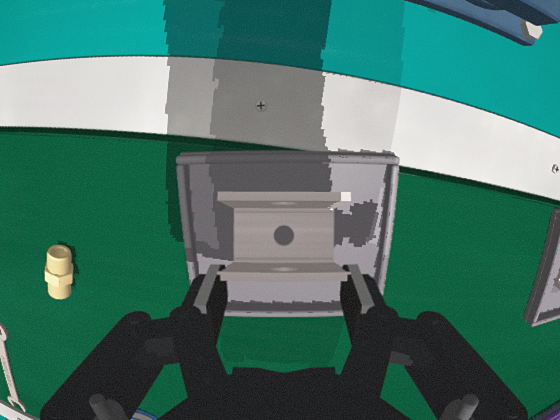

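It works: the bracket rotates in the grip (the base hole moved from row 247 to 235). I continue along the arc.

Request:
send_rows --commands '[[[0,0.003,0.0008],0,0],[[0,0.003,0.001],0,0],[[0,0.003,0.0013],0,0],[[0,0.003,0.0015],0,0]]'

```text
clock: 9.25
position: [0.5534, 0.0268, 0.0713]
tcp_rot: [0.0, 0.658, 0.753, 0.0]
contact_force: [-4.0, -1.0, 9.4]
grip_width: 0.0573
```

```bash
python3 - <<'E'
from h import *
s=sensors.observe(); print(s['clock'],s['position'],s['tcp_rot'],s['contact_force'],s['grip_width'])
cv2.imwrite("pics/w10.png",imaging.camera("wrist")[:,:,::-1])
E
```

```text
9.25 [0.5534 0.0268 0.0713] [0.0002 0.6577 0.7533 0.    ] [-3.9758 -0.9872  9.4298] 0.05733115402050969
```

View pics/w10.png

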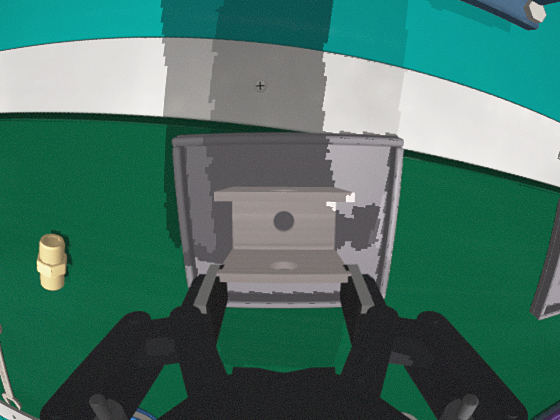

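Request:
send_rows --commands '[[[0,0.003,0.0016],0,0],[[0,0.003,0.0018],0,0],[[0,0.002,0.0015],0,0]]'

```text
clock: 9.6
position: [0.5615, 0.0279, 0.0662]
tcp_rot: [0.0, 0.658, 0.753, 0.0]
contact_force: [-1.1, -0.9, 6.6]
grip_width: 0.0571
```

```bash
python3 - <<'E'
from h import *
s=sensors.observe(); print(s['clock'],s['position'],s['tcp_rot'],s['contact_force'],s['grip_width'])
cv2.imwrite("pics/w11.png",imaging.camera("wrist")[:,:,::-1])
t=imaging.camera("scene")[:,:,::-1]; cv2.imwrite("pics/s11.png",cv2.resize(t[150:250,230:340],None,fx=6,fy=6,interpolation=cv2.INTER_CUBIC))
E
```

```text
9.6 [0.5615 0.0279 0.0662] [0.0002 0.6577 0.7533 0.0001] [-1.1301 -0.9195  6.6029] 0.057104499125999596
```

View pics/w11.png

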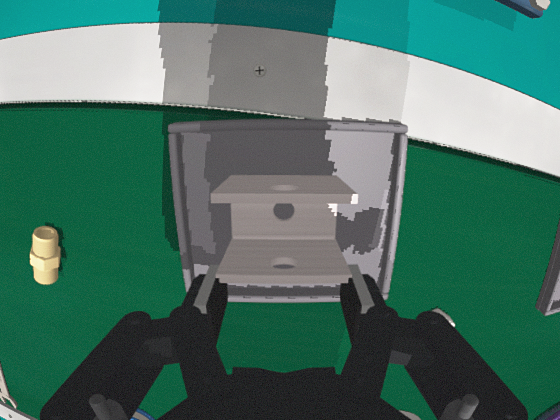

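View pics/s11.png

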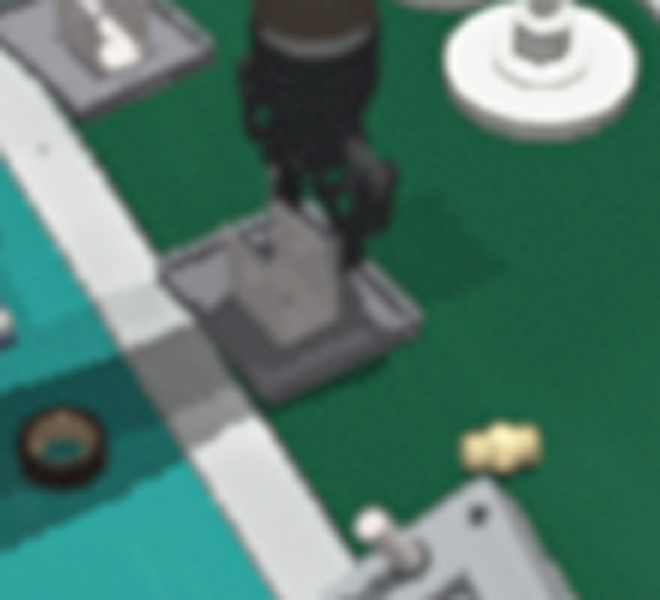

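Request:
send_rows --commands '[[[0,0.001,0.001],0,0],[[0,0.0,0.001],0,0],[[0,0.0,0],0,0]]'

```text
clock: 10.0
position: [0.5634, 0.0281, 0.0648]
tcp_rot: [0.001, 0.658, 0.753, 0.001]
contact_force: [-1.8, -0.3, 8.0]
grip_width: 0.0568
```

```bash
python3 - <<'E'
from h import *
s=sensors.observe(); print(s['clock'],s['position'],s['tcp_rot'],s['contact_force'],s['grip_width'])
cv2.imwrite("pics/w12.png",imaging.camera("wrist")[:,:,::-1])
E
```

```text
10.0 [0.5634 0.0281 0.0648] [0.001  0.6578 0.7532 0.0009] [-1.7937 -0.2894  7.9503] 0.05683998260818894
```

View pics/w12.png

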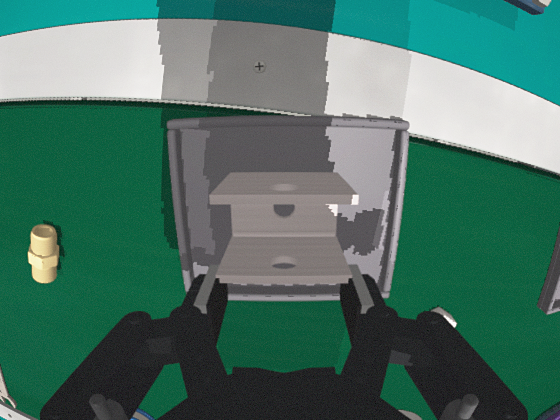

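```bash
cat > tilt.py <<'E'
from h import *
def fit(p,q,uv,P):
    def f(v):
        x,y,a,t=v; B=np.array(P)/1e3; edge=np.array([-.02,0,0])
        Q=(B-edge)@R.from_euler('y',-t).as_matrix().T+edge   # t>0 leans to -x about robot-side edge
        Q[:,2]+=.005
        return (wproj(place([x,y,a],Q),p,q)-uv).ravel()
    r=least_squares(f,[.538,.025,.134,0.]); 
    print('xy',r.x[:2],'yaw',np.degrees(r.x[2]),'tilt',np.degrees(r.x[3]),'res',r.fun)
    c,s=np.cos(.1344),np.sin(.1344);d=r.x[:2]-[.5384,.025]; print('in tray',c*d[0]+s*d[1],-s*d[0]+c*d[1])
E
python3 - <<'E'
import cv2
t=cv2.imread("pics/w12.png"); cv2.imwrite("pics/w12c.png",cv2.resize(t[160:300,190:380],None,fx=4,fy=4,interpolation=cv2.INTER_CUBIC))
E
```

```text
(no output)
```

View pics/w12c.png

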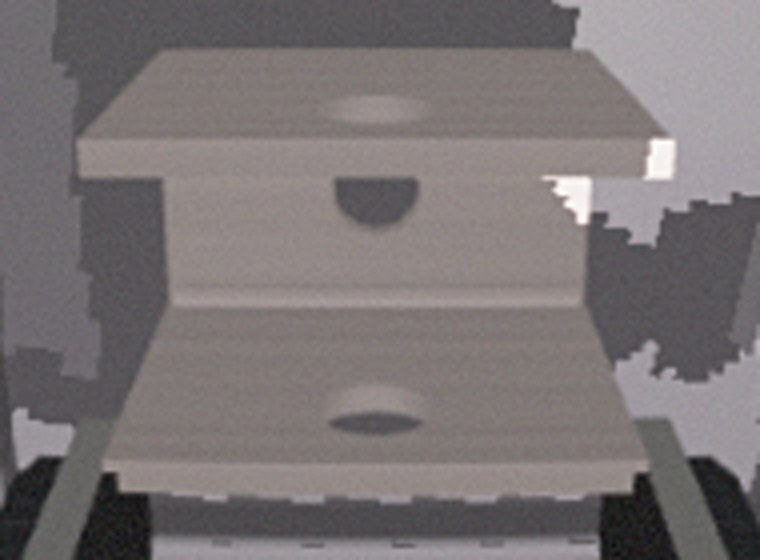

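```bash
python3 - <<'E'
from tilt import *
uv=np.array([[160,48],[590,48],[80,138],[675,138],[80,178],[675,178],[170,305],[585,305],[105,460],[648,460]])/4+[190,160]
P=[[-20,-30,0],[-20,30,0],[-20,-30,54],[-20,30,54],[-16,-30,54],[-16,30,54],[16,-30,4],[16,30,4],[16,-30,54],[16,30,54]]
fit([0.5634,.0281,.0648],[.001,.6578,.7532,.0009],uv,P)
E
```

```text
xy [0.5378 0.0249] yaw 7.775851031057771 tilt 3.388132847570091 res [ 0.9837  1.074  -0.5168  1.0487  0.4821  0.3014 -0.5361  0.2485  1.0282
 -0.1739 -1.0913 -0.2398  0.0329 -0.8012 -0.8084 -0.8714  0.0707 -0.4546
  0.2687 -0.6007]
in tray -0.0005744404421246283 2.4224522177963836e-06
```

Centred in the tray with 3.4° of tilt left. I press a little further, then open slowly.

Request:
send_rows --commands '[[[0,0.001,0.001],0,0],[[0,0.001,0.001],0,0],[[0,0.0005,0.001],0,0],[[0,0,0],0,0]]'

```text
clock: 10.45
position: [0.5661, 0.0285, 0.0627]
tcp_rot: [0.001, 0.658, 0.753, 0.001]
contact_force: [-1.8, -0.7, 12.3]
grip_width: 0.0567
```

Request:
send_rows --commands '[[[0,0,0],0,0.68],[[0,0,0],0,0.72],[[0,0,0],0,0.76],[[0,0,0],0,0.85],[[0,0,0],0,1],[[0,0,0],0,1],[[0,0,0],0,1]]'

```text
clock: 11.15
position: [0.5648, 0.0284, 0.0598]
tcp_rot: [-0.0, 0.658, 0.753, -0.0]
contact_force: [0.7, -0.9, 0.3]
grip_width: 0.0852
```

```bash
python3 - <<'E'
from h import *
s=sensors.observe(); print(s['clock'],s['position'],s['tcp_rot'],s['contact_force'],s['grip_width'])
cv2.imwrite("pics/w13.png",imaging.camera("wrist")[:,:,::-1])
E
```

```text
11.15 [0.5648 0.0284 0.0598] [-0.0001  0.6577  0.7533 -0.0001] [ 0.6763 -0.8942  0.2759] 0.08520182953131057
```

View pics/w13.png

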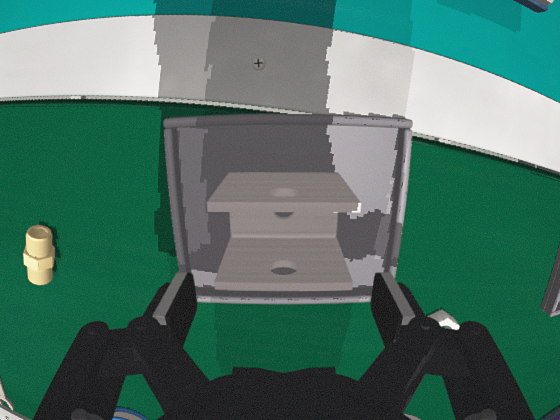

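Released and standing free. I retreat straight up.

Request:
send_rows --commands '[[[0,0,-0.01],0,1],[[0,0,-0.02],0,1],[[0,0,-0.03],0,1],[[0,0,-0.04],0,1],[[0,0,-0.04],0,1],[[0,0,-0.02],0,1],[[0,0,-0.01],0,1],[[0,0,0],0,1]]'

```text
clock: 12.0
position: [0.5656, 0.0284, 0.2319]
tcp_rot: [0.001, 0.658, 0.753, 0.001]
contact_force: [0.2, -0.4, 0.8]
grip_width: 0.0854
```

```bash
python3 - <<'E'
from h import *
s=sensors.observe(); print(s['clock'],s['position'],s['tcp_rot'],s['contact_force'],s['grip_width'])
w=imaging.camera("wrist")[:,:,::-1]; cv2.imwrite("pics/w14.png",w)
cv2.imwrite("pics/w14c.png",cv2.resize(w[100:260,195:375],None,fx=4,fy=3.7,interpolation=cv2.INTER_CUBIC))
cv2.imwrite("pics/t14.png",imaging.camera("top")[:,:,::-1])
E
```

```text
12.0 [0.5656 0.0284 0.2319] [0.0013 0.6577 0.7533 0.0012] [ 0.1949 -0.4102  0.8297] 0.08544716588368642
```

View pics/w14.png

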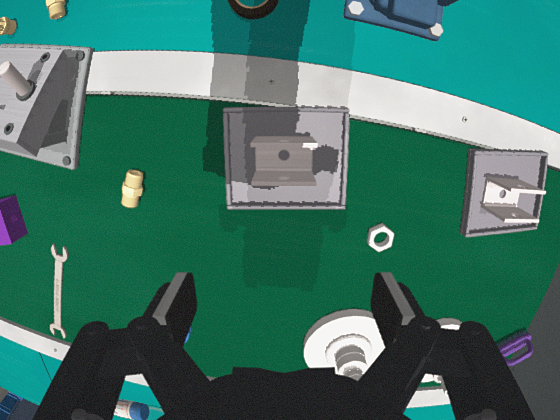

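View pics/w14c.png

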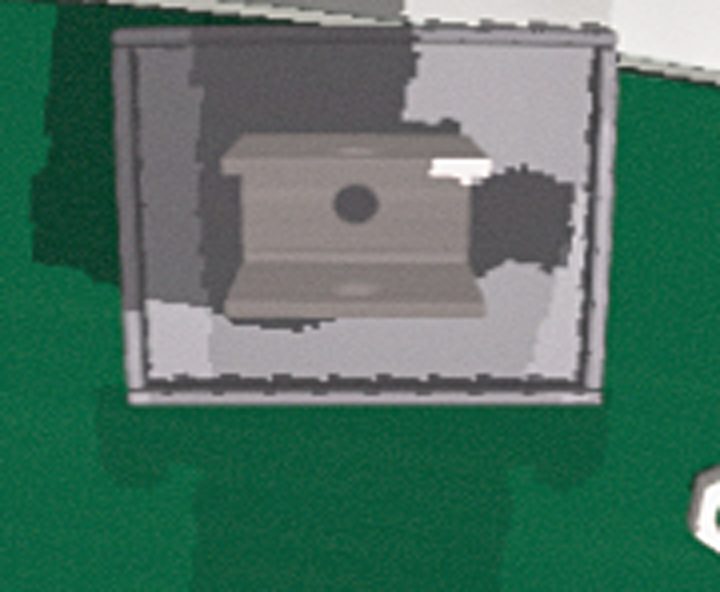

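View pics/t14.png

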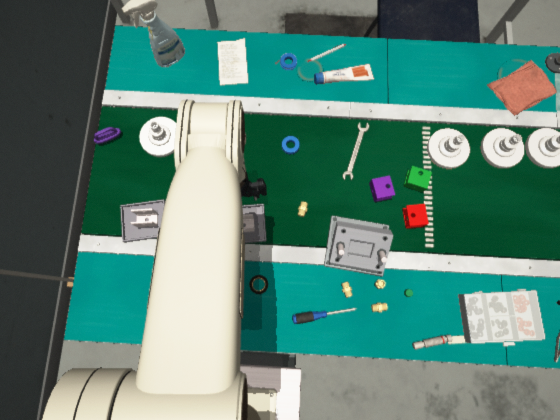

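Bracket stands in the tray (wrist (285,160)). The nut is at (380,237) and the nipple at (132,188). I check the tilt numerically, then hand in.

```bash
python3 - <<'E'
from tilt import *
from cell import env
uv=np.array([[240,134],[473,134],[222,157],[492,157],[222,172],[492,172],[242,262],[472,262],[225,303],[487,303]])/[4,3.7]+[195,100]
P=[[-20,-30,0],[-20,30,0],[-20,-30,54],[-20,30,54],[-16,-30,54],[-16,30,54],[16,-30,4],[16,30,4],[16,-30,54],[16,30,54]]
p,q=[0.5656,.0284,.2319],[.0013,.6577,.7533,.0012]
fit(p,q,uv,P)
uv=np.array([[160+48*0,48]]) 
print('nut,nipple predicted px',wproj([[.6145,.1507,.006],[.5932,-.1471,.011]],p,q))
E
```

```text
xy [0.5381 0.0255] yaw 7.769060124845773 tilt 0.8349235810447772 res [ 0.8232  0.5015 -0.9424  0.528   0.4231  0.0466 -0.4202  0.0802  0.504
  0.3691 -0.5077  0.4     0.5904 -0.3532 -0.9823 -0.3416  0.5196 -0.6823
 -0.082  -0.6723]
in tray -0.00023586070090166563 0.0005468852541719546
nut,nipple predicted px [[379.4901 234.2097]
 [130.7346 186.4655]]
```

```bash
python3 -c "
from cell import env; print(env.finish_job())"
```

```text
the job is handed in; nothing more can be done
None
```

The bracket is standing upright in the middle of the empty tray, flanges up and released. I handed the job in at about 12 s on the robot's clock.

The tool could only point down. I gripped the up-slope flange by its 60 mm ends, where the fingers pass up-slope of the pillars, and drew the bracket out along the die's normal. In the tray I touched its low edge down at about 9 N and rotated it upright about that edge before opening the fingers.

**Last checks, all from camera pictures:**
- **Placement:** within 1 mm of the tray's centre, with its long side aligned to the tray's within 1°.
- **Tilt:** the last fit gave 0.8°, about the accuracy of the measurement. It was 3.4° before the final press.
- **Nut and nipple:** within about 3 px of where they were predicted to be.
- **Finished bracket:** looked unmoved in its tray, judged by eye only.
- **Arm:** well clear above the tray, with no contact force beyond sensor noise.

No check failed. The grip width read 57 mm on the 60 mm ends; I put that down to how the width is measured and did not look into it.

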